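# Check the slide-case hinges and reject the stiff one

## Task

Two identical grey slide cases stand on the lab bench; one of them has a stiff hinge. Check both, first the one further to the robot's left, then the other: lift the lid by its tab about halfway and see whether it drops shut when let go (good) or stays up (stiff). Then press the stiff lid shut and set that case down flat inside the shallow steel tray without dropping it, leaving the good case shut where it stood.

Things in the scene. Friction and masses are not known exactly. Their poses are not given: they have to be found in the camera images.
- case_p: slide case of plain grey plastic, twin of the other: base 86 (x) x 52 (y) x 28 mm with plain sides to pinch across y; on it a hinged lid 84 x 48 x 8 mm, 36.5 mm high in all. Loose, 0.3 to 0.4 kg. Origin: centre of the underside. Hinge along y at x = +43, z = 28.5 mm; lid tab at x = -63 mm, towards the robot. In any of three places side by side, tray in the third; turned up to 17 degrees
- case_q: slide case of plain grey plastic, twin of the other: base 86 (x) x 52 (y) x 28 mm with plain sides to pinch across y; on it a hinged lid 84 x 48 x 8 mm, 36.5 mm high in all. Loose, 0.3 to 0.4 kg. Origin: centre of the underside. Hinge along y at x = +43, z = 28.5 mm; lid tab at x = -63 mm, towards the robot. In any of three places side by side, tray in the third; turned up to 17 degrees
- lid_p (a joint): angle of the lid of case_p, rad: 0 shut, growing as the tab rises, stop at 1.3. A free lid (30 g) drops shut from any angle when let go; a stiff one stays where it is left and takes about 0.05 N m to turn (1 N down on its top near the tab shuts it). One of the two is stiff
- lid_q (a joint): angle of the lid of case_q, rad: 0 shut, growing as the tab rises, stop at 1.3. A free lid (30 g) drops shut from any angle when let go; a stiff one stays where it is left and takes about 0.05 N m to turn (1 N down on its top near the tab shuts it). One of the two is stiff
- tab_p (a point): middle of the crossbar at the end of the lid tab of case_p: 10 mm thick, 20 mm long along the case's y, on a 9 mm wide neck; 32.5 mm above the case's underside when shut and 106 mm from the hinge line (whose height is 4 mm lower). Pinched from above at its two ends, it pivots between the fingers as the lid swings, so the fingers need not tilt
- tab_q (a point): middle of the crossbar at the end of the lid tab of case_q: 10 mm thick, 20 mm long along the case's y, on a 9 mm wide neck; 32.5 mm above the case's underside when shut and 106 mm from the hinge line (whose height is 4 mm lower). Pinched from above at its two ends, it pivots between the fingers as the lid swings, so the fingers need not tilt
- tray: the shallow open tray of plain steel for rejects, fixed to the bench, 170 mm (its x) by 150 mm (its y), 22 mm high, walls and floor 4 mm thick; the origin is the centre of its underside, so its inner floor lies 4 mm above the origin
Mind the look-alikes: they are no part of the job. What is shaped like the case_q but black or yellow is not meant.

How it is judged:
On the way, in this order (a step that is already met when the one before it is completed fails the run):
1. the lid of the case further to the robot's left is lifted by 30 degrees or more ((((world y of case_p above 0.14 m or world y of case_q below -0.14 m) and value of joint lid_p above 0.5 rad) or ((world y of case_q above 0.14 m or world y of case_p below -0.14 m) and value of joint lid_q above 0.5 rad))), for 0.1 s.
2. then the lid of the other case is lifted by 30 degrees or more ((((world y of case_q above 0.14 m or world y of case_p below -0.14 m) and value of joint lid_p above 0.5 rad) or ((world y of case_p above 0.14 m or world y of case_q below -0.14 m) and value of joint lid_q above 0.5 rad))), for 0.1 s.
At the end, for the whole second after the job is handed in: The stiff case (its lid stays up) rests inside the tray, underside within 13 mm of the tray's floor, level within 10 degrees; the good case stands level within 40 mm of where it stood; both lids are shut within 10 degrees; both cases are at rest (z of case_q in the frame of tray below 0.017 m and x of case_q in the frame of tray between -0.085 and 0.085 m and y of case_q in the frame of tray between -0.075 and 0.075 m and angle between each of case_q, case_p's own z axis and vertical below 0.18 rad and value of joint each of lid_q, lid_p below 0.18 rad and linear speed of each of case_q, case_p below 0.02 m/s and distance of case_p from where it was at the start of the episode below 0.04 m); the robot touches nothing.
It fails at once if a case is dropped (falls faster than 0.7 m/s, some 25 mm of free fall, out of the gripper) ((contact force between the fingers and case_p below 0.05 N and linear speed of case_p above 0.7 m/s) or (contact force between the fingers and case_q below 0.05 N and linear speed of case_q above 0.7 m/s)).
It also fails if it takes over 72 s, if anything falls off the work surface, if the arm or the gripper's body presses on something with over 40 N, if the wrist force passes 120 N, or if a joint passes its speed limit or range.

## Robot

A 7-joint arm with a two-finger parallel gripper is mounted at the origin on the work surface. World frame = base frame: x ahead of the robot, y to its left, z up, the work surface at z = 0. Lengths are in m, angles in rad, forces in N, time in s.
With the tool pointing down it reaches from about 0.4 to 0.85 m from the base axis. Payload 10.4 kg.
Tool frame: the origin (TCP) lies at the very end of the fingers, on their centre line; the grasp point (between the pads) lies 19 mm behind it; z points along the fingers, y is the direction in which the jaws open and shut (so a half turn about z gives the same grasp; the last joint's range is limited). The gripper opens to 87 mm and grips with 3 to 60 N. Pads are 19 mm wide; open, the fingers measure 117 mm over their backs; the gripper's body (75 mm by 190 mm) begins 51 mm behind the grasp point.
Start: joints at [1.283, 0.332, -0.065, 1.46, 0.022, 1.35, -0.088], TCP at [0.164, -0.603, 0.197] pointing down, gripper open.
Joint ranges: [-2.6, 2.6], [-0.5, 2.12], [-1.47, 1.34], [0.16, 2.42], [-1.27, 4.41], [0.06, 2.06], [-2.6, 2.6]. Speed limits (rad/s): [2.22, 2.22, 2.79, 2.79, 3.14, 3.14, 3.14].

## Interface

Orientations are given as a unit quaternion [x, y, z, w].
In Python, from rig import env, camera, spot_in gives the robot as it stands.
- The arm moves only by the tool arm_command, never from a script. Its argument "rows" is a list of rows, each a list of 5 numbers: the opening, from 0 (shut) to 1 (fully open), then the shift along the world's x, y, z normalised to -1 to 1, where 1 is 150 mm, then the turn about the world's z normalised to -1 to 1, where 1 is pi rad. A call has 1 to 8 rows; each row is the pose to reach, as a shift and turn from the pose commanded when the call began, turning the shorter way round; what a row does not reach only later rows make up. A row lasts 1/10 s, in which the tool goes at most 50 mm and 8.59 degrees, less where a joint would pass 70% of its speed; a pose out of reach is approached as far as the arm can. A call with a number of a shift or a turn outside -1 to 1 is refused whole. A call with a gripper value outside its range is refused whole. The fingers move at their own pace and stop on an object; "squeeze" is the grip in N (left out, the last holds). Time passes only in rows, so rows that repeat a pose let the fingers close. It gives the time, the measured TCP pose, the force and the opening at its end, in the units of the state.
- env.get_state(): the state, without advancing time (a new reading comes with each control period).
- camera(name): name is "side" or "top"; returns a dict with "color" (400x640x3 uint8, blue, green, red), "fx", "fy", "cx", "cy" (pixels), "rvec" (rotation vector, rad) and "tvec" (3), from world to camera coordinates, as OpenCV has them. Camera axes: x right, y down, z forward; pixel columns grow to the right and rows downward; lengths in m; the calibration is good to about 2 mm. A picture is of the moment at which its call begins. There is no depth.
- env.job_done(): hands the job in, once; it reports no verdict.
Trained networks look in a picture, given as the dict that the camera call returned (one of the last four; its "shot" number tells which), for a name from the list of things; names that differ only in an ending like _2 or _b are one class to them, and where a whole thing is asked for, a point or a joint stands for the part that bears it (a point fixed in the world has none). Each returns a list of dicts, best first, with "score" (0 to 1); they miss things now and then, are a little off and sometimes report something else, mostly with a low value. They report only what shows in the picture. A call takes as long as a camera call. They do not tell look-alikes from the thing itself.
- spot_in(picture, label): "position" ([column, row] in pixels, amid what is visible of it).
The state is a dict: "t": time; "joint_positions": joint angles; "qd": joint speeds; "joint_efforts": joint torques, N m; "position": TCP position; "ee_rot": TCP orientation; "wrist_force": force on the tool from outside, world axes, zero at the start; "moment": the same for the moment, N m; "opening": finger opening in m.
Only numpy, scipy, OpenCV 4.12 (cv2) and the standard library are available. Lean on these libraries where they do the work, as an engineer would, in place of code of your own. Each camera call takes 0.05 s, during which the arm holds its last target.

## Working session

There is one attempt and no reset: what is moved stays moved. The work goes in short steps, Python scripts to look and compute and a tool call to move; the robot and the scene stay as the last step left them, time stands still between calls to the robot, and variables do not carry over. Pictures are saved under pics/ and viewed, and the job is handed in when it is done.

Besides the shell and the picture viewer there is one more tool, called as name(argument=value, ...) on one line, values as JSON. arm_command: Moves the arm, as the interface text tells. Scaled input: -1 to 1 covers 150 mm each way for a shift and pi rad each way for a turn. Its arguments: {"type":"object","properties":{"rows":{"type":"array"},"squeeze":{"type":"number"}},"required":["rows"]}

```bash
ls; mkdir -p pics; cat > h.py <<'E'
import numpy as np, cv2
from rig import env, camera, spot_in
def proj(p,P):
    K=np.array([[p['fx'],0,p['cx']],[0,p['fy'],p['cy']],[0,0,1.]])
    return cv2.projectPoints(np.array(P,float).reshape(-1,1,3),np.array(p['rvec'],float),np.array(p['tvec'],float),K,None)[0].reshape(-1,2)
def back(p,uv,z):
    R=cv2.Rodrigues(np.array(p['rvec'],float))[0];t=np.array(p['tvec'],float).ravel()
    d=R.T@np.array([(uv[0]-p['cx'])/p['fx'],(uv[1]-p['cy'])/p['fy'],1]);c=-R.T@t
    return c+d*(z-c[2])/d[2]
E
python3 - <<'E'
from h import *
s=env.get_state();print(s)
for n in ['top','side']:
    p=camera(n);cv2.imwrite(f'pics/{n}0.png',p['color'])
    R=cv2.Rodrigues(np.array(p['rvec'],float))[0];print(n,p['fx'],-R.T@np.array(p['tvec']).ravel())
    for l in ['case_p','tab_p','tray']:
        for d in spot_in(p,l): print(n,l,d, back(p,d['position'],{'case_p':.0365,'tab_p':.0325,'tray':.004}[l]).round(3))
E
```

```text
pics
{'t': 0.0, 'joint_positions': array([ 1.28342265,  0.33284854, -0.06472038,  1.46094682,  0.02157895,
        1.34987017, -0.08850156]), 'qd': array([-0.00152955, -0.00029531,  0.00037566, -0.00023864, -0.00039318,
        0.00167964,  0.00151498]), 'joint_efforts': array([ 1.10611763e-03, -6.23245597e+01,  2.50128529e-02, -3.89888227e+01,
       -6.14255201e-02,  3.96992464e-02,  9.35988123e-05]), 'position': array([ 0.16346084, -0.60281538,  0.19656594]), 'ee_rot': array([ 9.91247162e-01,  1.32017379e-01, -1.09030931e-04, -6.80512871e-04]), 'wrist_force': array([ 0.79196458,  0.30850445, -0.71879137]), 'moment': array([ 0.00530934,  0.04135555, -0.00208123]), 'opening': 0.08695993001417344}
top 363.02652371450233 [ 0.33583007 -0.01698189  0.81742062]
top case_p {'position': [404.2, 181.2], 'score': 0.96} [ 0.534 -0.24   0.036]
top case_p {'position': [176.1, 187.5], 'score': 0.81} [0.564 0.266 0.036]
top case_p {'position': [345.7, 285.7], 'score': 0.68} [ 0.32  -0.086  0.036]
top case_p {'position': [444.9, 138.8], 'score': 0.64} [ 0.626 -0.348  0.036]
top tab_p {'position': 
[... 340 characters left out ...]
]
side case_p {'position': [333.8, 107.6], 'score': 0.88} [ 0.625 -0.335  0.036]
side case_p {'position': [386.4, 226.9], 'score': 0.74} [ 0.315 -0.067  0.036]
side case_p {'position': [179.5, 286.4], 'score': 0.68} [0.565 0.283 0.036]
side case_p {'position': [347.5, 145.0], 'score': 0.57} [ 0.517 -0.233  0.036]
side tab_p {'position': [385.2, 218.4], 'score': 0.92} [ 0.329 -0.088  0.032]
side tab_p {'position': [182.1, 284.4], 'score': 0.74} [0.567 0.276 0.032]
side tab_p {'position': [347.0, 140.5], 'score': 0.72} [ 0.529 -0.25   0.032]
side tab_p {'position': [335.6, 106.7], 'score': 0.62} [ 0.626 -0.345  0.032]
side tray {'position': [270.7, 196.1], 'score': 0.57} [ 0.586 -0.016  0.004]
```

View pics/top0.png

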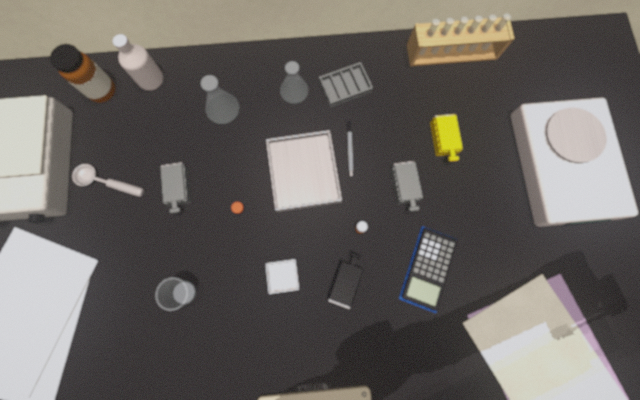

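View pics/side0.png

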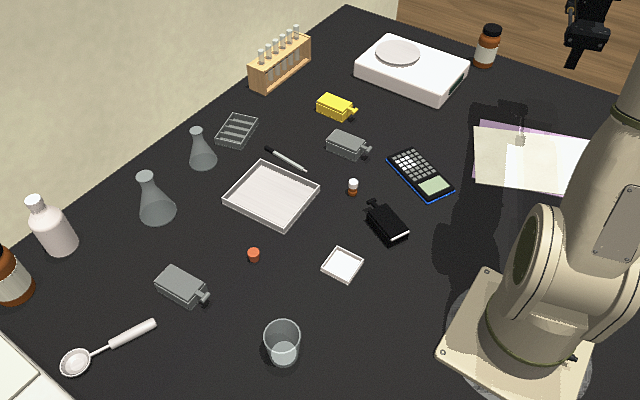

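Candidates: grey at top (174,187) and grey at (407,183) are the two cases. The black one at (346,282) and the yellow one at (447,137) are look-alikes. I'll check the choice in a close crop and measure it there.

```bash
python3 - <<'E'
from h import *
a=cv2.imread('pics/top0.png')
o=[cv2.resize(a[145:225,c-50:c+50],None,fx=4,fy=4,interpolation=cv2.INTER_CUBIC) for c in (174,407)]
b=cv2.imread('pics/side0.png')
o2=[cv2.resize(b[r-40:r+40,c-50:c+50],None,fx=4,fy=4,interpolation=cv2.INTER_CUBIC) for c,r in ((182,286),(349,145))]
cv2.imwrite('pics/crop0.png',cv2.resize(np.vstack([np.hstack(o),np.hstack(o2)]),None,fx=.93,fy=.93))
E
```

```text
(no output)
```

View pics/crop0.png

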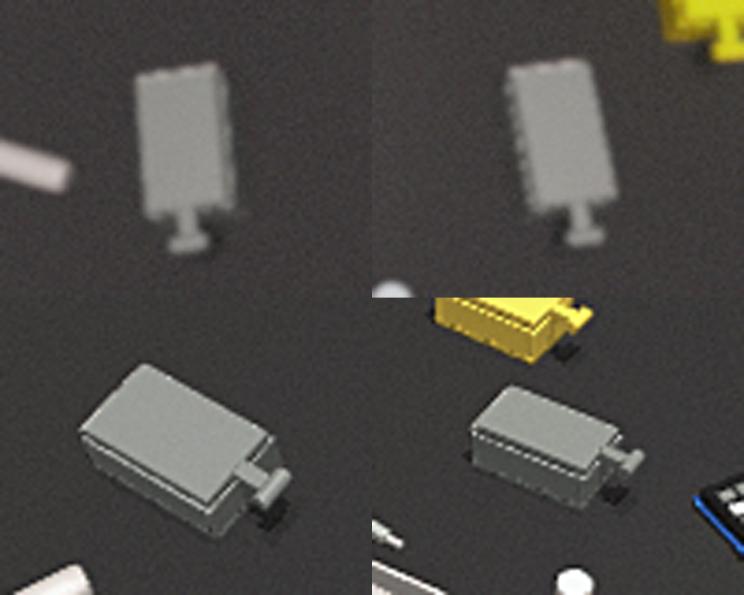

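Both are plain grey, with shut lids and tabs towards the robot. Next I'll fit their poses by silhouette in both cameras.

```bash
cat >> h.py <<'E'
from scipy.optimize import minimize
def box(x0,x1,y0,y1,z0,z1): return np.array([[x,y,z] for x in(x0,x1) for y in(y0,y1) for z in(z0,z1)])
PARTS=[box(-.043,.043,-.026,.026,0,.028),box(-.042,.042,-.024,.024,.0285,.0365),box(-.06,-.04,-.0045,.0045,.0285,.0365),box(-.068,-.058,-.010,.010,.0275,.0375)]
def pose(B,q):
    c,s=np.cos(q[2]),np.sin(q[2]); return B@np.array([[c,s,0],[-s,c,0],[0,0,1]])+[q[0],q[1],0]
S=4
def render(p,q,parts,w):
    x0,y0,x1,y1=w;m=np.zeros(((y1-y0)*S,(x1-x0)*S),np.uint8)
    for B in parts:
        uv=(proj(p,pose(B,q))-[x0-.5,y0-.5])*S-.5
        cv2.fillConvexPoly(m,cv2.convexHull(np.round(uv*16).astype(np.int32)),1,shift=4)
    return m
def mask(p,c,w,thr):
    x0,y0,x1,y1=w;g=cv2.cvtColor(p['color'],cv2.COLOR_BGR2GRAY)[y0:y1,x0:x1]
    g=cv2.resize(g,None,fx=S,fy=S,interpolation=cv2.INTER_CUBIC);m=(g>thr).astype(np.uint8)
    n,l=cv2.connectedComponents(m);k=l[int((c[1]-y0)*S),int((c[0]-x0)*S)]
    return (l==k).astype(np.uint8)
def fit(views,q0,thr=80):
    D=[]
    for p,c in views:
        w=(int(c[0])-45,int(c[1])-45,int(c[0])+45,int(c[1])+45);D.append((p,w,mask(p,c,w,thr)))
    def f(v):
        q=np.array(v)/[1,1,.1]/100; r=0
        for p,w,m in D:
            k=render(p,q,PARTS,w); r+=1-(k&m).sum()/(k|m).sum()
        return r
    v=np.array(q0)*[1,1,.1]*100
    b=None
    for dy in (-1.5,0,1.5):
        r=minimize(f,v+[0,0,dy],method='Nelder-Mead',options=dict(initial_simplex=v+[0,0,dy]+np.array([[0,0,0],[1,0,0],[0,1,0],[0,0,1]]),maxiter=150))
        if b is None or r.fun<b.fun:b=r
    return b.x/[1,1,.1]/100,b.fun/len(D),D
E
python3 - <<'E'
from h import *
T=camera('top');Sd=camera('side')
for nm,ct,cs,q0 in (('L',(174,187),(182,286),(.56,.27,0.)),('R',(407,180),(346,144),(.54,-.24,0.))):
    for vs in ([(T,ct),(Sd,cs)],[(T,ct)],[(Sd,cs)]):
        q,e,D=fit(vs,q0,85); print(nm,q.round(4),np.degrees(q[2]).round(1),round(e,3), 'tab',pose(np.array([[-.063,0,.0325]]),q).round(4))
    
E
```

```text
L [0.5791 0.2764 0.0669] 3.8 0.199 tab [[0.5163 0.2722 0.0325]]
L [0.5811 0.2787 0.1021] 5.8 0.13 tab [[0.5184 0.2723 0.0325]]
L [0.5782 0.2726 0.0398] 2.3 0.239 tab [[0.5153 0.2701 0.0325]]
R [ 0.5379 -0.2531  0.0182] 1.0 0.256 tab [[ 0.4749 -0.2542  0.0325]]
R [ 0.5388 -0.2521  0.0234] 1.3 0.11 tab [[ 0.4758 -0.2536  0.0325]]
R [ 0.5367 -0.2561 -0.0453] -2.6 0.384 tab [[ 0.4737 -0.2533  0.0325]]
```

```bash
python3 - <<'E'
from h import *
T=camera('top');Sd=camera('side')
g=cv2.cvtColor(Sd['color'],cv2.COLOR_BGR2GRAY);print(g[280:310:2,160:200:3]);g=cv2.cvtColor(T['color'],cv2.COLOR_BGR2GRAY);print(g[185,155:195])
rows=[]
for nm,ct,cs,q0 in (('L',(174,187),(182,286),(.58,.276,0.07)),('R',(407,180),(346,144),(.538,-.253,0.02))):
  for thr in (62,70,78):
    q,e,D=fit([(T,ct),(Sd,cs)],q0,thr); print(thr,nm,q.round(4),np.degrees(q[2]).round(1),round(e,3), 'tab',pose(np.array([[-.063,0,.0325]]),q).round(4))
    if thr==70: rows.append(np.hstack([cv2.merge([m*255,m*0,render(p,q,PARTS,w)*255]) for p,w,m in D]))
cv2.imwrite('pics/fit1.png',cv2.resize(np.vstack(rows),None,fx=.8,fy=.8))
E
```

```text
[[158 156 154 158 155 158 157 155 159 156 151 158 159 166]
 [157 155 158 155 155 156 157 154 155 157 158 157 157 154]
 [152 154 154 157 160 155 156 156 156 157 155 155 156 159]
 [ 82 142 157 156 154 155 160 160 156 154 156 160 159 151]
 [ 77 147 127 160 154 157 156 157 159 155 156 159 161  72]
 [ 73  76 157 103 162 157 157 156 159 156 159 156 150 160]
 [ 76  75  73 175  78 161 155 157 156 155 156 162 164 159]
 [ 52  74  76  70 171  72 164 154 158 154 159 113 114 165]
 [ 57  48  81  76  68 170  68 159 158 158 161  56  54  92]
 [ 57  59  47  66  74  72 127  66 151 160  86 109  78  60]
 [ 57  54  59  52  52  74  68 103 100 153 124  71  77  74]
 [ 58  56  59  56  51  55  79  74  84 110  87  75  74  35]
 [ 58  59  61  57  57  50  58  74  68  96  71  76  81  51]
 [ 58  51  55  58  57  54  52  47  75  78  78  93  52  49]
 [ 55  54  58  57  53  58  54  57  48  96  75  59  57  60]]
[ 54  54  59  62  61  62  93 126 144 147 145 147 147 146 149 146 148 147
 146 148 147 147 149 146 149 149 148 141 127 116 106  77  58  52  57  56
  59  63  60  55]
62 L [0.5767 0.276  0.0798] 4.6 0.1 tab [[0.5139 0.271  0.0325]]
70 L [0.5776 0.2764 0.081 ] 4.6 0.127 tab [[0.5149 0.2713 0.0325]]
78 L [0.5791 0.2764 0.0683] 3.9 0.188 tab [[0.5163 0.2721 0.0325]]
62 R [ 0.5345 -0.252   0.0408] 2.3 0.102 tab [[ 0.4716 -0.2546  0.0325]]
70 R [ 0.5353 -0.2518  0.0427] 2.4 0.127 tab [[ 0.4723 -0.2545  0.0325]]
78 R [ 0.5372 -0.2528  0.0149] 0.9 0.24 tab [[ 0.4742 -0.2537  0.0325]]
```

View pics/fit1.png

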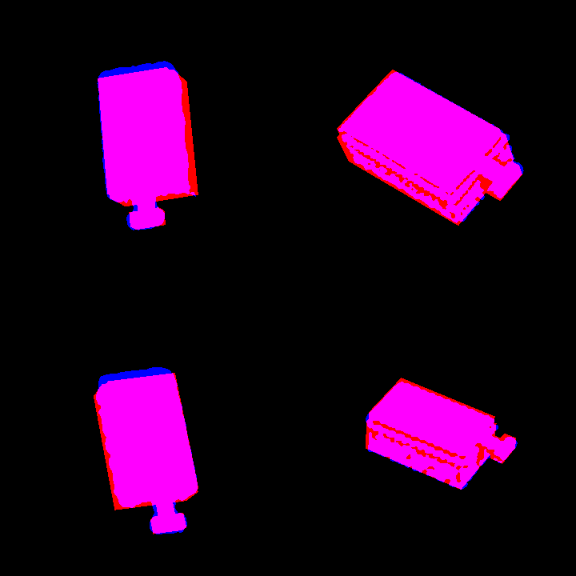

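arm_command(rows=[[0.5, 0.9, 1, 0, -0.059], [0.5, 0.9, 1, 0, -0.059], [0.5, 0.9, 1, 0, -0.059], [0.5, 0.9, 1, 0, -0.059], [0.5, 0.9, 1, 0, -0.059]], squeeze=6)

```text
t: 1.1
position: [0.3044, -0.4479, 0.1979]
ee_rot: [0.999, 0.045, 0.001, -0.0]
wrist_force: [0.5, -0.6, 0.6]
opening: 0.0546
```

arm_command(rows=[[0.5, 0.9, 1, 0, 0], [0.5, 0.9, 1, 0, 0], [0.5, 0.9, 1, 0, 0], [0.5, 0.9, 1, 0, 0], [0.5, 0.9, 1, 0, 0]])

```text
t: 1.6
position: [0.4382, -0.2969, 0.1978]
ee_rot: [0.999, 0.045, 0.001, -0.001]
wrist_force: [-0.0, -1.1, 0.9]
opening: 0.0437
```

arm_command(rows=[[0.5, 0.2, 1, 0, 0], [0.5, 0.2, 1, 0, 0], [0.5, 0.2, 1, 0, 0], [0.5, 0.2, 1, 0, 0]])

```text
t: 2.0
position: [0.4651, -0.1468, 0.198]
ee_rot: [0.999, 0.044, 0.001, -0.0]
wrist_force: [0.6, -1.1, -0.9]
opening: 0.0437
```

arm_command(rows=[[0.5, 0.2, 1, 0, 0], [0.5, 0.2, 1, 0, 0], [0.5, 0.2, 1, 0, 0], [0.5, 0.2, 1, 0, 0]])

```text
t: 2.4
position: [0.4942, 0.0032, 0.1979]
ee_rot: [0.999, 0.044, 0.001, -0.001]
wrist_force: [0.1, 0.6, 0.0]
opening: 0.0434
```

arm_command(rows=[[0.5, 0.1, 1, 0, 0], [0.5, 0.1, 1, 0, 0], [0.5, 0.1, 1, 0, 0], [0.5, 0.1, 1, 0, 0]])

```text
t: 2.8
position: [0.5079, 0.1535, 0.1977]
ee_rot: [0.999, 0.044, 0.0, -0.002]
wrist_force: [-0.1, -0.5, 0.1]
opening: 0.0437
```

arm_command(rows=[[0.5, 0, 0.8, -0.4, 0], [0.5, 0, 0.8, -0.4, 0], [0.5, 0, 0.8, -0.4, 0], [0.5, 0, 0.8, -0.4, 0], [0.5, 0, 0.8, -0.4, 0]])

```text
t: 3.3
position: [0.5087, 0.2663, 0.1368]
ee_rot: [0.999, 0.04, -0.001, 0.0]
wrist_force: [0.3, -0.7, 0.6]
opening: 0.0437
```

arm_command(rows=[[0.5, 0.04, 0.03, -0.5, 0], [0.5, 0.04, 0.03, -0.5, 0], [0.5, 0.04, 0.03, -0.5, 0], [0.5, 0.04, 0.03, -0.5, 0]])

```text
t: 3.7
position: [0.5156, 0.2702, 0.0635]
ee_rot: [0.999, 0.039, 0.0, 0.0]
wrist_force: [-0.0, 0.4, 0.3]
opening: 0.0436
```

```bash
cat > look.py <<'E'
import sys
from h import *
n=sys.argv[1];ct=tuple(map(int,sys.argv[2].split(',')));cs=tuple(map(int,sys.argv[3].split(',')))
T=camera('top');Sd=camera('side')
s=env.get_state();print(s['t'],s['position'].round(4),s['wrist_force'].round(1),s['opening'])
def cr(p,c):
    a=cv2.copyMakeBorder(p['color'],60,60,60,60,cv2.BORDER_CONSTANT);return cv2.resize(a[c[1]:c[1]+120,c[0]:c[0]+120],None,fx=3.3,fy=3.3,interpolation=cv2.INTER_CUBIC)
cv2.imwrite('pics/'+n+'.png',np.hstack([cr(T,ct),cr(Sd,cs)]))
E
python3 look.py l1 174,200 190,270
```

```text
3.8 [0.516  0.2712 0.0646] [-0.2 -0.3  0.7] 0.043299204907202606
```

View pics/l1.png

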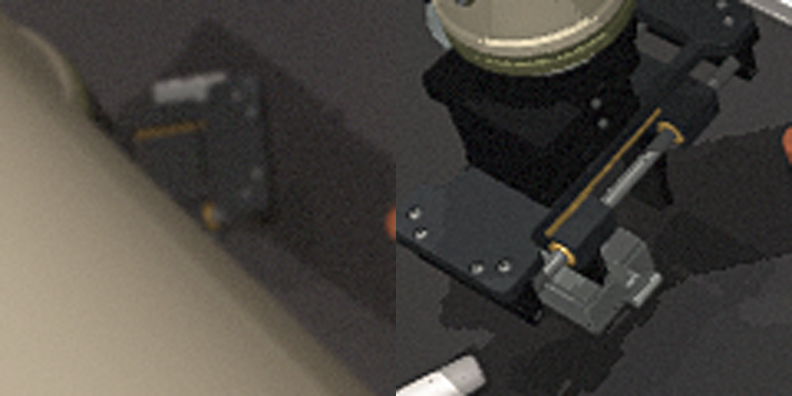

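arm_command(rows=[[0.5, 0, 0, -0.31, 0], [0.5, 0, 0, -0.31, 0], [0.5, 0, 0, -0.31, 0]])

```text
t: 4.1
position: [0.5149, 0.2713, 0.0172]
ee_rot: [0.999, 0.04, 0.0, -0.0]
wrist_force: [-0.0, -0.0, 0.3]
opening: 0.0439
```

```bash
python3 look.py l2 174,200 195,280
```

```text
4.2 [0.5158 0.2721 0.0183] [-1.  -0.2  0.8] 0.04329047417274836
```

View pics/l2.png

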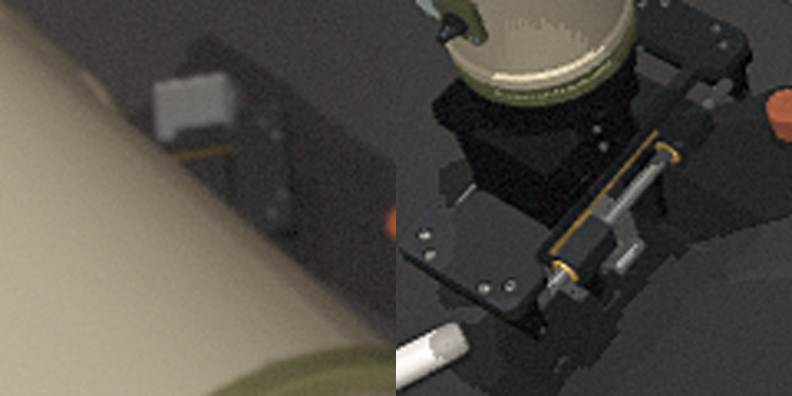

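arm_command(rows=[[0.1, 0, 0, 0, 0], [0.1, 0, 0, 0, 0], [0.1, 0, 0, 0, 0], [0.1, 0, 0, 0, 0], [0.1, 0, 0, 0, 0], [0.1, 0, 0, 0, 0]], squeeze=6)

```text
t: 4.8
position: [0.5145, 0.2713, 0.0158]
ee_rot: [0.999, 0.04, -0.0, 0.0]
wrist_force: [-0.0, 0.7, -0.9]
opening: 0.0103
```

```bash
python3 look.py l3 174,200 195,280; python3 - <<'E'
from h import *
p=camera('side')
print(proj(p,pose(np.array([[-.063,-.01,.0325],[-.063,.01,.0325],[-.043,.026,.028],[-.043,-.026,.028]]),(.577,.276,.08))))
cv2.imwrite('pics/l3s.png',p['color'])
E
```

```text
4.9 [0.5145 0.2713 0.0158] [-0.1  0.8 -0.4] 0.00905083111866056
[[207.43483083 292.55054116]
 [200.59788829 300.72619889]
 [187.05635487 303.70237706]
 [204.90269312 282.78841119]]
```

View pics/l3.png

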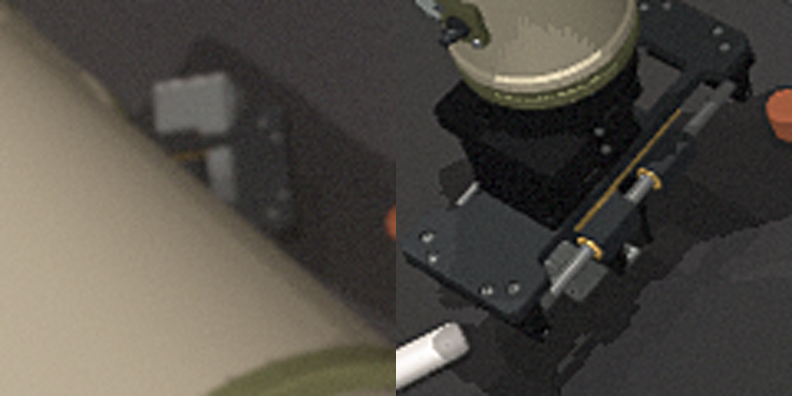

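```bash
python3 - <<'E'
from h import *
a=cv2.imread('pics/l3s.png')[245:335,150:270]
a=np.clip(a.astype(float)*2.0,0,255).astype(np.uint8)
cv2.imwrite('pics/l3z.png',cv2.resize(a,None,fx=6.5,fy=6.5,interpolation=cv2.INTER_CUBIC))
E
```

```text
(no output)
```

View pics/l3z.png

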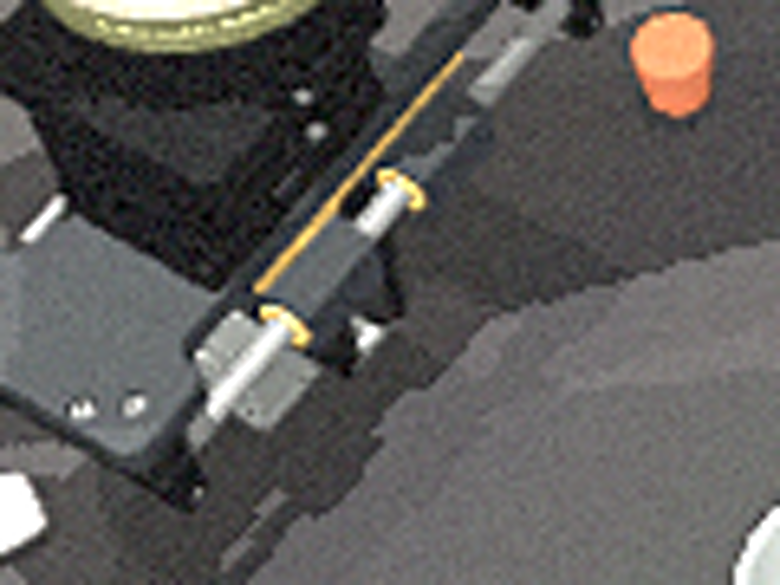

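arm_command(rows=[[0.0, 0, 0, 0, 0], [0.0, 0, 0, 0, 0], [0.0, 0, 0, 0, 0]])

```text
t: 5.25
position: [0.5146, 0.2713, 0.0159]
ee_rot: [0.999, 0.04, 0.0, 0.0]
wrist_force: [0.1, -0.4, 0.2]
opening: 0.001
```

```bash
python3 - <<'E'
from h import *
p=camera('side');s=env.get_state();t=s['position']
a=p['color'][245:335,150:270];a=np.clip(a.astype(float)*2.0,0,255).astype(np.uint8)
a=cv2.resize(a,None,fx=6.5,fy=6.5,interpolation=cv2.INTER_CUBIC)
q=(.577,.276,.08)
pts=[t,t+[0,0,.019],t+[0,0,.07]]
for u in proj(p,pts): cv2.circle(a,tuple(int(v) for v in (u-[149.5,244.5])*6.5),3,(0,0,255),-1)
for B in PARTS:
    for u in proj(p,pose(B,q)): cv2.circle(a,tuple(int(v) for v in (u-[149.5,244.5])*6.5),2,(0,255,0),-1)
cv2.imwrite('pics/l4z.png',a)
E
```

```text
(no output)
```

View pics/l4z.png

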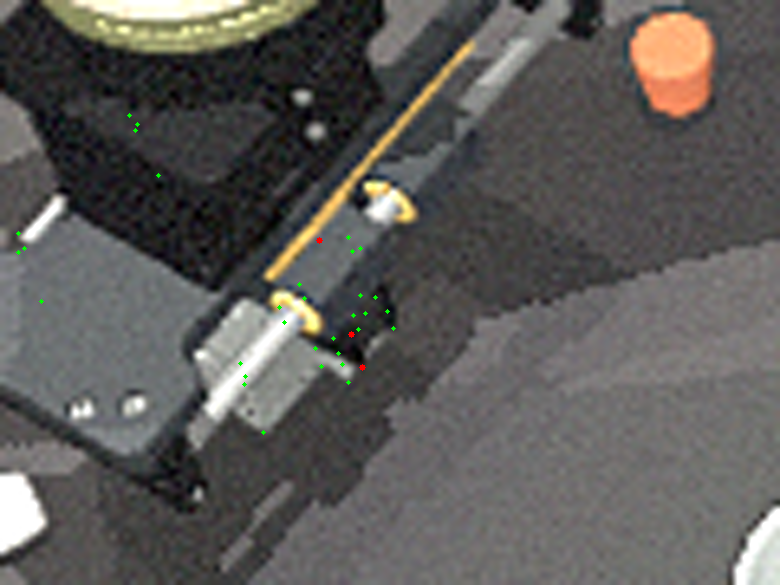

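arm_command(rows=[[0.5, 0, 0, 0, 0], [0.5, 0, 0, 0, 0], [0.5, 0, 0, 0, 0], [0.5, 0, 0, 0, 0], [0.5, 0, 0, 0.5, 0], [0.5, 0, 0, 0.8, 0], [0.5, -0.4, 0, 0.8, 0]])

```text
t: 6.0
position: [0.4728, 0.2722, 0.1369]
ee_rot: [0.999, 0.037, 0.004, -0.002]
wrist_force: [-0.6, 1.3, 0.3]
opening: 0.0417
```

```bash
python3 look.py l5 174,190 185,280; python3 - <<'E'
from h import *
Sd=camera('side');cv2.imwrite('pics/l5s.png',Sd['color'])
print(fit([(Sd,(182,286))],(.577,.276,.08),62)[:2])
E
```

```text
6.1 [0.464  0.2737 0.1348] [ 0.3  0.5 -0.4] 0.042563733775471034
(array([0.52911225, 0.31312997, 0.60554975]), np.float64(0.7723671599532214))
```

View pics/l5.png

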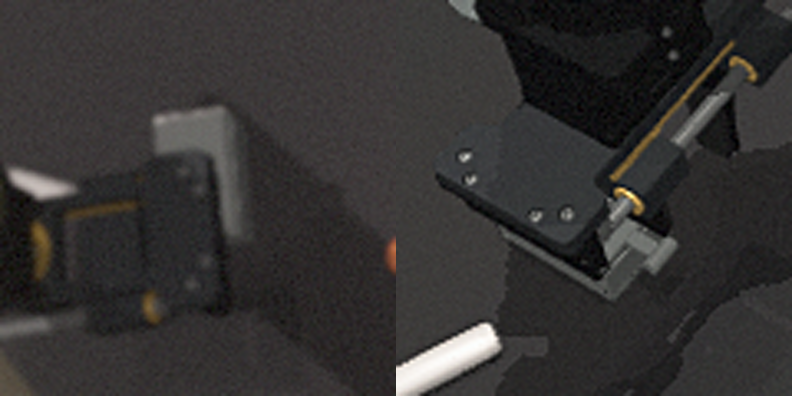

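arm_command(rows=[[0.5, -0.2, -0.7, 0.2, 0], [0.5, -0.2, -0.7, 0.2, 0], [0.5, -0.2, -0.7, 0.2, 0]])

```text
t: 6.45
position: [0.4373, 0.1615, 0.1619]
ee_rot: [0.999, 0.037, -0.0, 0.001]
wrist_force: [0.0, 0.5, -0.4]
opening: 0.0434
```

```bash
python3 look.py l6 174,190 185,280; python3 - <<'E'
from h import *
Sd=camera('side');cv2.imwrite('pics/l6s.png',Sd['color']);T=camera('top')
for vs in ([(T,(174,187)),(Sd,(182,286))],[(T,(174,187))],[(Sd,(182,286))]): print(fit(vs,(.577,.276,.08),62)[:2])
E
```

```text
6.55 [0.4379 0.1635 0.1619] [-0.1 -0.2 -0.3] 0.04334711620987525
(array([0.57645533, 0.27547646, 0.07450107]), np.float64(0.3836976070943073))
(array([ 0.5458563 ,  0.34418451, -0.04028361]), np.float64(0.6620146129217634))
(array([0.57648719, 0.27540246, 0.07351439]), np.float64(0.05089028386434524))
```

View pics/l6.png

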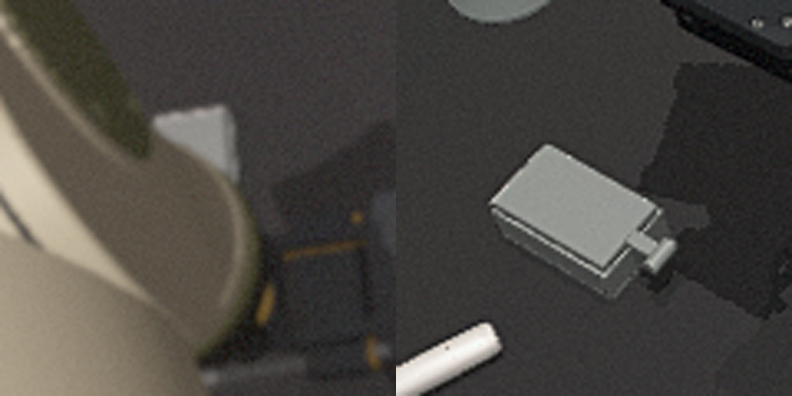

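View pics/l6s.png

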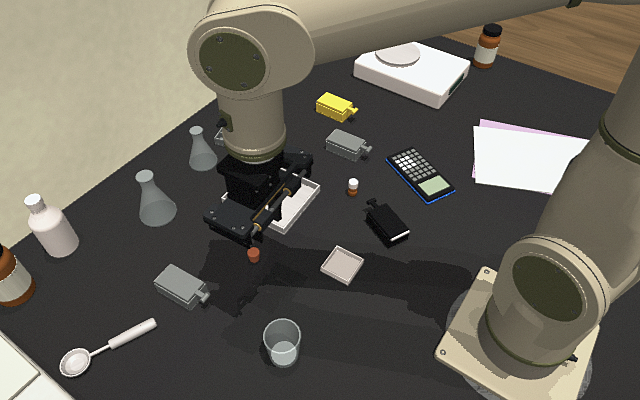

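```bash
python3 - <<'E'
from h import *
p=camera('side');s=env.get_state();t=s['position'];print(s['position'],s['ee_rot'])
a=p['color'][130:260,190:330];a=np.clip(a.astype(float)*2.0,0,255).astype(np.uint8)
a=cv2.resize(a,None,fx=5.5,fy=5.5,interpolation=cv2.INTER_CUBIC)
pts=[t,t+[0,0,.019],t+[0,0,.07],t+[0,.022,0],t+[0,-.022,0],t+[0,.022,.07],t+[0,-.022,.07]]
for i,u in enumerate(proj(p,pts)): cv2.circle(a,tuple(int(v) for v in (u-[189.5,129.5])*5.5),4,[(0,0,255),(0,255,0)][i>2],-1)
cv2.imwrite('pics/l7.png',a)
E
```

```text
[0.4372845  0.16719594 0.16131858] [ 9.99194421e-01  4.01297507e-02 -2.05171623e-04 -2.65857476e-04]
```

View pics/l7.png

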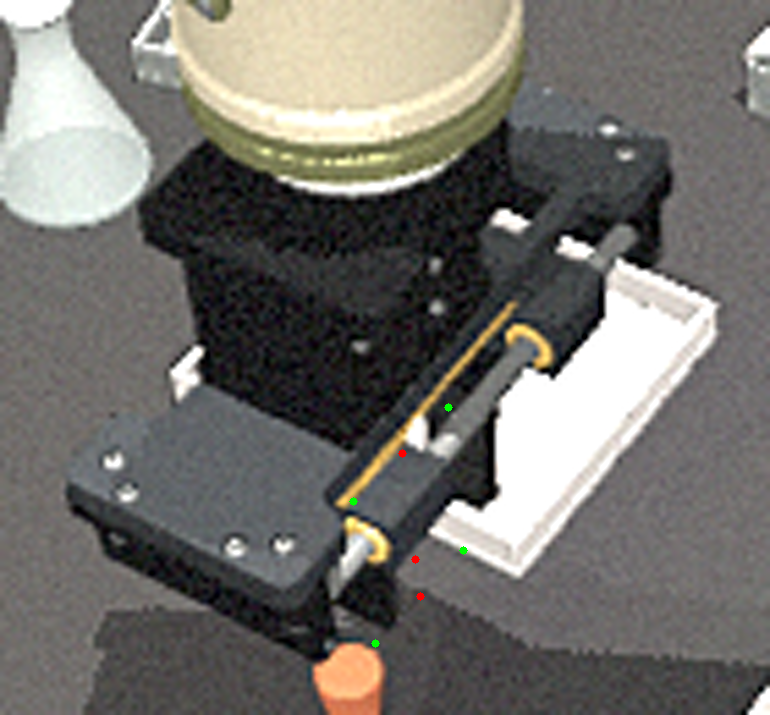

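arm_command(rows=[[0, 0, 0, -0.93, 0], [0, 0, 0, -0.93, 0], [0, 0, 0, -0.93, 0], [0, 0, 0, -0.93, 0], [0, 0, 0, -0.93, 0], [0, 0, 0, -0.93, 0]])

```text
t: 7.3
position: [0.4386, 0.1676, 0.0242]
ee_rot: [0.999, 0.04, 0.001, -0.001]
wrist_force: [-0.2, -1.1, -0.8]
opening: 0.0049
```

```bash
python3 - <<'E'
from h import *
p=camera('side');s=env.get_state();t=s['position'];print(s['position'],s['ee_rot'],s['opening'])
u0=proj(p,[t])[0].astype(int);x0,y0=u0[0]-60,u0[1]-60
a=p['color'][y0:y0+100,x0:x0+130];a=np.clip(a.astype(float)*2.2,0,255).astype(np.uint8)
a=cv2.resize(a,None,fx=6,fy=6,interpolation=cv2.INTER_CUBIC)
pts=[t,t+[0,0,.019],t+[0,0,.07],t+[-.0095,0,0],t+[.0095,0,0]]
for i,u in enumerate(proj(p,pts)): cv2.circle(a,tuple(int(v) for v in (u-[x0-.5,y0-.5])*6),3,[(0,0,255),(0,255,0)][i>2],-1)
cv2.imwrite('pics/l8.png',a)
E
```

```text
[0.43878373 0.16729099 0.02433366] [ 9.99201349e-01  3.99211656e-02  1.68402698e-03 -3.58655286e-04] 0.002596841525836654
```

View pics/l8.png

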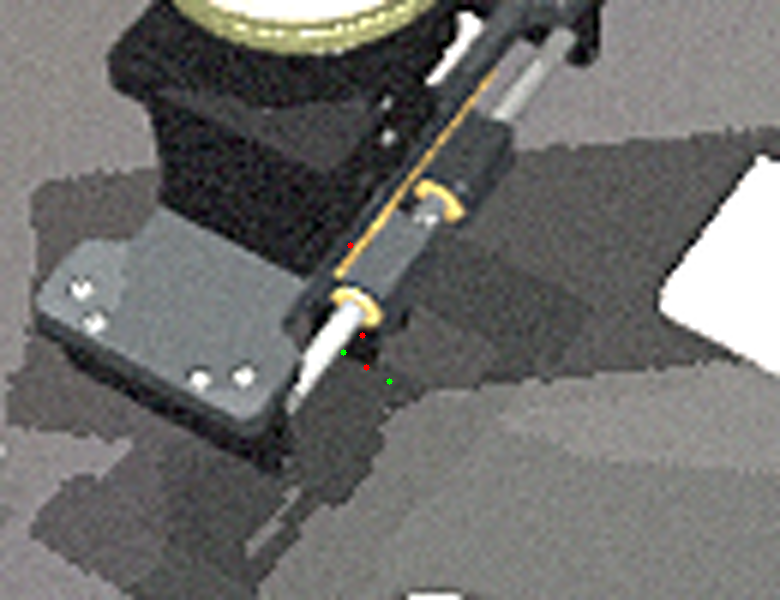

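arm_command(rows=[[0, 0, 0, -0.07, 0], [0, 0, 0, -0.07, 0], [0, 0, 0, -0.09, 0], [0, 0, 0, -0.11, 0], [0, 0, 0, -0.13, 0], [0, 0, 0, -0.13, 0]])

```text
t: 7.95
position: [0.4369, 0.1661, 0.0023]
ee_rot: [0.999, 0.04, -0.0, 0.0]
wrist_force: [-0.3, 0.3, -0.2]
opening: 0.0005
```

arm_command(rows=[[0, 0, 0, -0.02, 0], [0, 0, 0, -0.02, 0], [0, 0, 0, -0.035, 0], [0, 0, 0, -0.035, 0]])

```text
t: 8.35
position: [0.437, 0.1662, -0.0028]
ee_rot: [0.999, 0.04, -0.0, 0.0]
wrist_force: [0.3, 0.4, -0.2]
opening: 0.0003
```

arm_command(rows=[[0, 0, 0, -0.02, 0], [0, 0, 0, -0.04, 0], [0, 0, 0, -0.06, 0], [0, 0, 0, -0.06, 0]])

```text
t: 8.75
position: [0.4368, 0.1662, -0.012]
ee_rot: [0.999, 0.04, -0.0, 0.0]
wrist_force: [0.0, -0.8, 0.4]
opening: 0.0002
```

arm_command(rows=[[0, 0, 0, -0.02, 0], [0, 0, 0, -0.04, 0], [0, 0, 0, -0.04, 0]])

```text
t: 9.05
position: [0.4369, 0.1661, -0.018]
ee_rot: [0.999, 0.04, -0.0, 0.0]
wrist_force: [-0.2, 0.4, 0.3]
opening: 0.0008
```

arm_command(rows=[[0, 0, 0, -0.015, 0], [0, 0, 0, -0.03, 0], [0, 0, 0, -0.03, 0]])

```text
t: 9.35
position: [0.437, 0.1662, -0.0224]
ee_rot: [0.999, 0.04, -0.0, 0.0]
wrist_force: [-0.5, -0.1, -0.1]
opening: 0.0005
```

arm_command(rows=[[0, 0, 0, -0.01, 0], [0, 0, 0, -0.02, 0], [0, 0, 0, -0.03, 0], [0, 0, 0, -0.03, 0]])

```text
t: 9.75
position: [0.4373, 0.1663, -0.0249]
ee_rot: [0.999, 0.04, 0.0, 0.001]
wrist_force: [-10.5, -4.7, 32.2]
opening: 0.0002
```

```bash
python3 - <<'E'
from h import *
p=camera('side');s=env.get_state();t=s['position'];print(s['position'],s['wrist_force'],s['opening'])
u0=proj(p,[t])[0].astype(int);x0,y0=u0[0]-60,u0[1]-60
a=p['color'][y0:y0+100,x0:x0+130];a=np.clip(a.astype(float)*2.2,0,255).astype(np.uint8)
a=cv2.resize(a,None,fx=6,fy=6,interpolation=cv2.INTER_CUBIC)
pts=[t,t+[0,0,.019],t+[0,0,.07],t+[-.0095,0,0],t+[.0095,0,0]]
for i,u in enumerate(proj(p,pts)): cv2.circle(a,tuple(int(v) for v in (u-[x0-.5,y0-.5])*6),3,[(0,0,255),(0,255,0)][i>2],-1)
cv2.imwrite('pics/l9.png',a)
E
```

```text
[ 0.43736439  0.16627553 -0.02488668] [-11.683388    -5.18497139  31.94333096] 8.206238438618254e-05
```

View pics/l9.png

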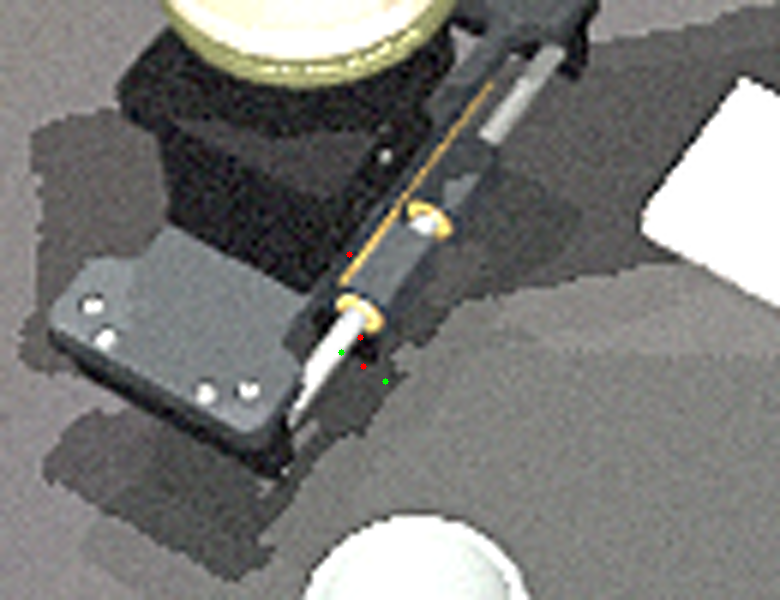

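Touching the bench showed that the reported z reads about 24.5 mm low. That explains the miss: the fingers closed just above the bar. I'll apply the correction and retry.

arm_command(rows=[[0.5, 0, 0, 0.7, 0], [0.5, 0, 0, 0.7, 0], [0.5, 0, 0, 0.7, 0], [0.5, 0.51, 0.7, 0.7, 0], [0.5, 0.51, 0.7, 0.7, 0], [0.5, 0.51, 0.7, 0.7, 0], [0.5, 0.51, 0.7, 0.7, 0], [0.5, 0.51, 0.7, 0.7, 0]])

```text
t: 10.6
position: [0.5131, 0.2716, 0.0776]
ee_rot: [0.999, 0.04, -0.001, 0.0]
wrist_force: [-0.7, -0.3, -1.4]
opening: 0.0426
```

arm_command(rows=[[0.5, 0, 0, -0.3, 0], [0.5, 0, 0, -0.4, 0], [0.5, 0, 0, -0.5, 0], [0.5, 0, 0, -0.56, 0], [0.5, 0, 0, -0.56, 0]])

```text
t: 11.1
position: [0.5133, 0.2708, -0.0061]
ee_rot: [0.999, 0.04, -0.0, 0.0]
wrist_force: [-0.7, 0.3, 0.2]
opening: 0.0436
```

arm_command(rows=[[0.1, 0, 0, 0, 0], [0.1, 0, 0, 0, 0], [0.1, 0, 0, 0, 0], [0.1, 0, 0, 0, 0], [0.1, 0, 0, 0, 0], [0.1, 0, 0, 0, 0]], squeeze=6)

```text
t: 11.7
position: [0.5139, 0.2713, -0.0052]
ee_rot: [0.999, 0.04, 0.0, 0.0]
wrist_force: [-0.4, -1.1, 2.8]
opening: 0.0198
```

arm_command(rows=[[0.1, 0.019, 0.001, 0.14, 0], [0.1, 0.066, 0.005, 0.273, 0], [0.1, 0.118, 0.01, 0.365, 0], [0.1, 0.183, 0.015, 0.449, 0], [0.1, 0.183, 0.015, 0.449, 0], [0.1, 0.183, 0.015, 0.449, 0], [0.1, 0.183, 0.015, 0.449, 0]])

```text
t: 12.4
position: [0.5399, 0.2733, 0.0608]
ee_rot: [0.999, 0.04, -0.001, 0.0]
wrist_force: [-3.0, -1.0, 2.5]
opening: 0.0198
```

```bash
python3 look.py l10 174,190 190,270
```

```text
12.5 [0.5401 0.2734 0.0611] [-2.9 -1.2  3.2] 0.02003123671592059
```

View pics/l10.png

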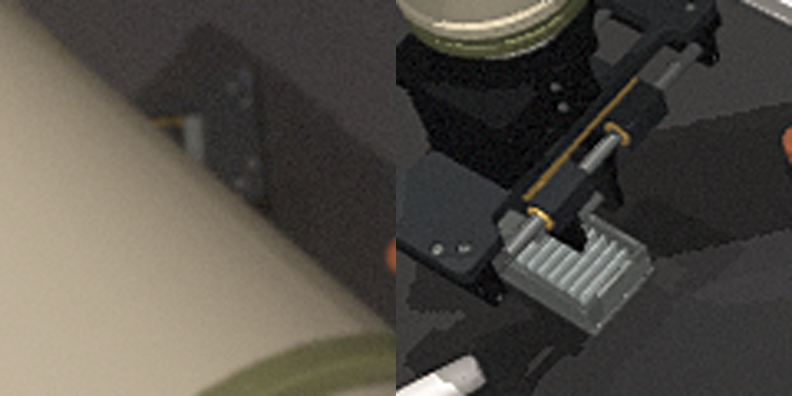

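The lid is up about 0.7 rad and the inside shows. Now I'll release it.

arm_command(rows=[[0.55, 0.183, 0.015, 0, 0], [0.55, 0, 0, 0, 0], [0.55, 0, 0, 0, 0], [0.55, 0, 0, 0, 0], [0.55, 0, 0, 0, 0], [0.55, 0, 0, 0, 0]])

```text
t: 13.1
position: [0.5416, 0.2734, 0.0619]
ee_rot: [0.999, 0.04, 0.0, -0.0]
wrist_force: [-0.2, -0.2, 0.2]
opening: 0.0469
```

```bash
python3 look.py l11 174,190 190,270
```

```text
13.2 [0.5415 0.2735 0.0619] [ 0.7 -0.8  0.4] 0.04790833939299845
```

View pics/l11.png

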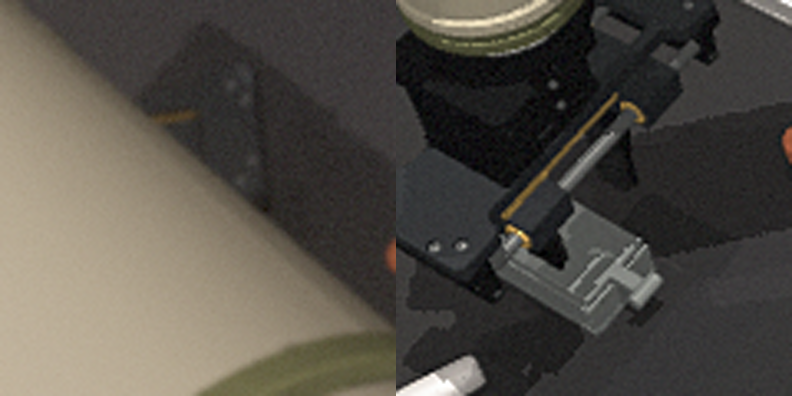

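The lid dropped shut, so the left case is good and the right one should be stiff. Next is the right case.

arm_command(rows=[[0.5, 0, 0, 0.6, 0], [0.5, 0, 0, 0.6, 0], [0.5, -0.2, -1, 0.6, 0], [0.5, -0.2, -1, 0.6, 0], [0.5, -0.2, -1, 0.6, 0], [0.5, -0.2, -1, 0.6, 0]])

```text
t: 13.8
position: [0.5113, 0.1157, 0.1516]
ee_rot: [0.999, 0.035, -0.0, 0.002]
wrist_force: [-0.3, 1.1, -1.1]
opening: 0.0436
```

arm_command(rows=[[0.5, -0.2, -1, 0, -0.012], [0.5, -0.2, -1, 0, -0.012], [0.5, -0.2, -1, 0, -0.012], [0.5, -0.2, -1, 0, -0.012]])

```text
t: 14.2
position: [0.4801, -0.0334, 0.1517]
ee_rot: [1.0, 0.017, -0.0, 0.001]
wrist_force: [0.9, 0.0, -0.2]
opening: 0.0436
```

arm_command(rows=[[0.5, 0, -1, 0, 0], [0.5, 0, -1, 0, 0], [0.5, 0, -1, 0, 0], [0.5, 0, -1, 0, 0]])

```text
t: 14.6
position: [0.4801, -0.1837, 0.1515]
ee_rot: [1.0, 0.016, -0.0, 0.001]
wrist_force: [0.5, 1.3, 0.2]
opening: 0.0435
```

```bash
python3 look.py l12 407,180 182,286; python3 - <<'E'
from h import *
Sd=camera('side');T=camera('top')
cv2.imwrite('pics/l12s.png',Sd['color'])
print(fit([(T,(174,187)),(Sd,(182,286))],(.577,.276,.08),62)[:2],fit([(Sd,(182,286))],(.577,.276,.08),62)[:2])
E
```

```text
14.7 [ 0.4812 -0.177   0.1516] [ 0.1  1.7 -0.2] 0.04389387484679608
(array([0.57568759, 0.27610493, 0.07254058]), np.float64(0.10283910319210754)) (array([0.57504572, 0.27557839, 0.07174038]), np.float64(0.047361992198274194))
```

View pics/l12.png

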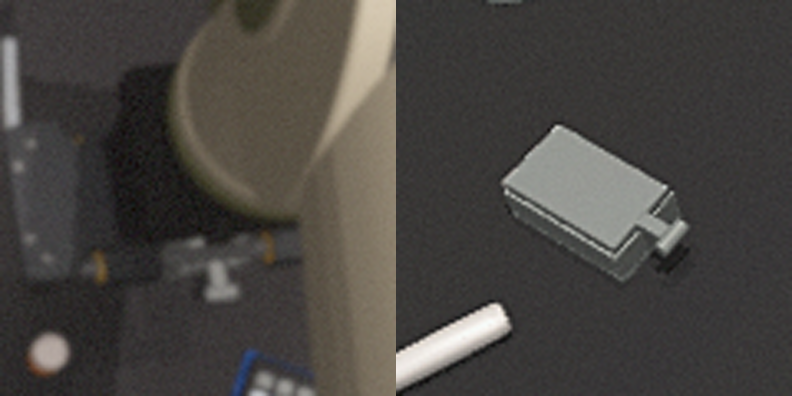

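arm_command(rows=[[0.5, -0.055, -0.475, 0, 0], [0.5, -0.055, -0.475, 0, 0], [0.5, -0.055, -0.475, 0, 0], [0.5, -0.055, -0.475, -0.6, 0], [0.5, -0.055, -0.475, -0.6, 0], [0.5, -0.055, -0.475, -0.6, 0]])

```text
t: 15.4
position: [0.4701, -0.244, 0.0574]
ee_rot: [1.0, 0.022, -0.003, -0.002]
wrist_force: [-0.5, 0.9, 0.7]
opening: 0.0437
```

```bash
python3 look.py l13 407,190 350,145
```

```text
15.5 [ 0.4736 -0.2461  0.0627] [-0.1 -0.2  0.9] 0.04354352754553798
```

View pics/l13.png

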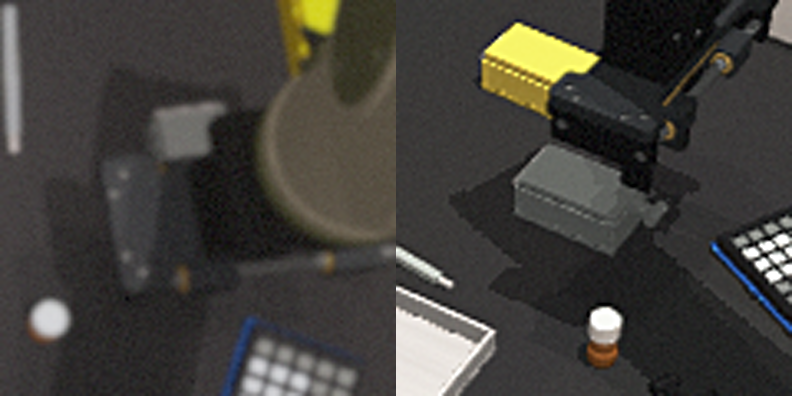

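arm_command(rows=[[0.5, 0, 0, 0, 0], [0.5, 0, 0, 0, 0]])

```text
t: 15.7
position: [0.4744, -0.248, 0.064]
ee_rot: [1.0, 0.021, 0.001, 0.001]
wrist_force: [0.5, 0.4, 0.4]
opening: 0.0436
```

arm_command(rows=[[0.5, -0.016, -0.043, 0, 0], [0.5, -0.016, -0.043, -0.2, 0], [0.5, -0.016, -0.043, -0.3, 0], [0.5, -0.016, -0.043, -0.4, 0], [0.5, -0.016, -0.043, -0.467, 0], [0.5, -0.016, -0.043, -0.467, 0], [0.5, -0.016, -0.043, -0.467, 0]])

```text
t: 16.4
position: [0.4708, -0.2542, -0.0079]
ee_rot: [1.0, 0.021, 0.0, 0.0]
wrist_force: [0.5, -0.3, -1.0]
opening: 0.0439
```

arm_command(rows=[[0.1, 0, 0, 0, 0], [0.1, 0, 0, 0, 0], [0.1, 0, 0, 0, 0], [0.1, 0, 0, 0, 0], [0.1, 0, 0, 0, 0], [0.1, 0, 0, 0, 0]], squeeze=6)

```text
t: 17.0
position: [0.4706, -0.2543, -0.0081]
ee_rot: [1.0, 0.021, 0.0, 0.0]
wrist_force: [-0.1, -0.7, 1.8]
opening: 0.0196
```

arm_command(rows=[[0.1, 0.019, 0, 0.14, 0], [0.1, 0.066, 0.003, 0.273, 0], [0.1, 0.118, 0.005, 0.365, 0], [0.1, 0.183, 0.008, 0.449, 0], [0.1, 0.183, 0.008, 0.449, 0], [0.1, 0.183, 0.008, 0.449, 0], [0.1, 0.183, 0.008, 0.449, 0]])

```text
t: 17.7
position: [0.4972, -0.2531, 0.0588]
ee_rot: [1.0, 0.021, -0.001, 0.0]
wrist_force: [-4.4, 0.3, 3.6]
opening: 0.02
```

arm_command(rows=[[0.5, 0, 0, 0, 0], [0.5, 0, 0, 0, 0], [0.5, 0, 0, 0, 0], [0.5, 0, 0, 0, 0], [0.5, 0, 0, 0, 0], [0.5, 0, 0, 0, 0], [0.5, 0, 0, 0.5, 0], [0.5, 0, 0, 0.7, 0]])

```text
t: 18.5
position: [0.4969, -0.2524, 0.1593]
ee_rot: [1.0, 0.021, -0.001, -0.001]
wrist_force: [1.7, -0.9, 1.3]
opening: 0.0435
```

```bash
python3 look.py l14 407,190 350,145
```

```text
18.6 [ 0.5015 -0.2541  0.1662] [ 0.8 -0.9  0.2] 0.043695870653747304
```

View pics/l14.png

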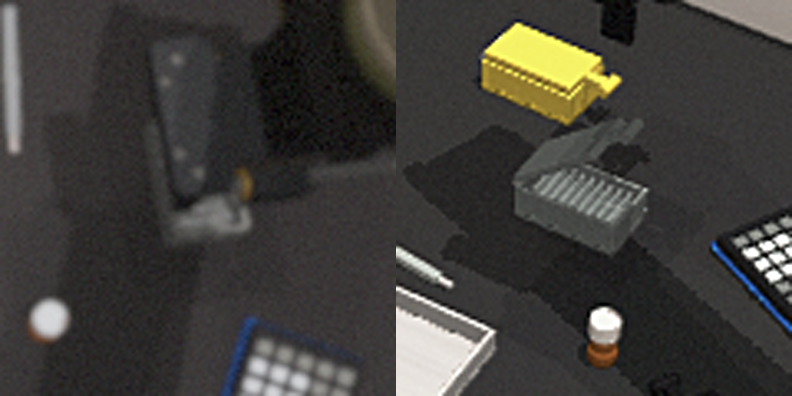

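It stays up, so the right case is the stiff one. Now I'll press it shut with closed fingertips.

arm_command(rows=[[0, 0.03, 0, 0, 0], [0, 0.03, 0, 0, 0], [0, 0.03, 0, 0, 0], [0, 0.03, 0, -0.3, 0], [0, 0.03, 0, -0.45, 0], [0, 0.03, 0, -0.6, 0], [0, 0.03, 0, -0.75, 0], [0, 0.03, 0, -0.85, 0]])

```text
t: 19.4
position: [0.501, -0.2524, 0.0291]
ee_rot: [1.0, 0.021, -0.001, -0.001]
wrist_force: [-0.7, 0.1, 1.4]
opening: 0.001
```

arm_command(rows=[[0, 0, 0, -0.05, 0], [0, 0, 0, -0.1, 0], [0, 0, 0, -0.13, 0], [0, 0, 0, -0.15, 0], [0, 0, 0, -0.15, 0]])

```text
t: 19.9
position: [0.5026, -0.2532, 0.0111]
ee_rot: [1.0, 0.021, -0.0, 0.001]
wrist_force: [-7.7, 3.4, 17.4]
opening: 0.0003
```

arm_command(rows=[[0, 0, 0, 0.3, 0], [0, 0, 0, 0.6, 0], [0.95, 0, 0.0, 0.8, 0], [0.95, -0.3, 0.8, 0.8, 0], [0.95, -0.3, 0.8, 0.8, 0], [0.95, -0.3, 0.8, 0.8, 0], [0.95, -0.3, 0.8, 0.8, 0]])

```text
t: 20.6
position: [0.4571, -0.1294, 0.13]
ee_rot: [1.0, 0.023, 0.001, 0.001]
wrist_force: [0.5, -0.6, 0.2]
opening: 0.0326
```

```bash
python3 look.py l15 407,190 350,145; python3 - <<'E'
from h import *
Sd=camera('side');T=camera('top')
cv2.imwrite('pics/l15t.png',T['color'])
for vs in ([(T,(407,180)),(Sd,(346,144))],[(Sd,(346,144))],[(T,(407,180))]): print(fit(vs,(.535,-.252,.04),62)[:2])
E
```

```text
20.7 [ 0.4579 -0.1333  0.1299] [ 0.8 -0.3 -0.6] 0.04048069214366259
(array([ 0.59681682, -0.30007625,  0.12050614]), np.float64(0.86490031736201))
(array([ 0.51585133, -0.1506186 ,  0.26390174]), np.float64(0.8469335443891822))
(array([ 0.50507426, -0.30455834,  0.11746423]), np.float64(0.8431490384615384))
```

View pics/l15.png

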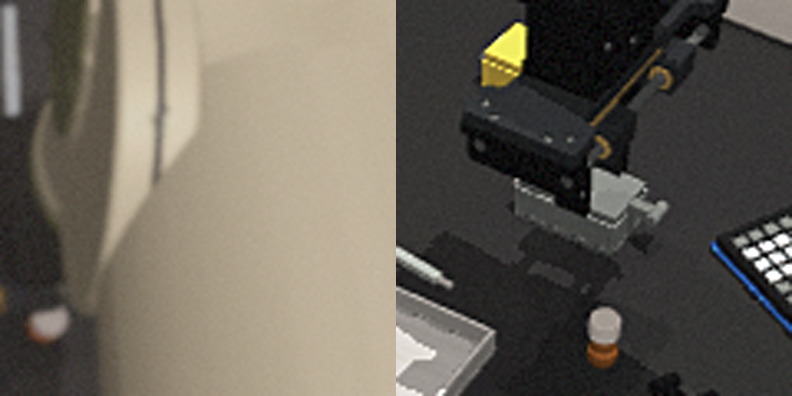

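View pics/l15t.png

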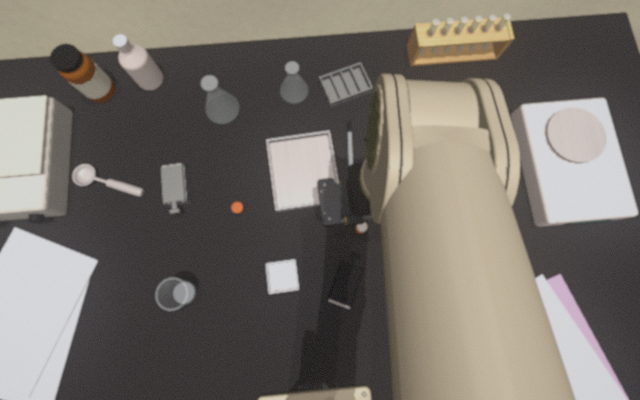

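arm_command(rows=[[0.95, 0, 1, 0.3, 0], [0.95, 0, 1, 0.3, 0], [0.95, 0, 1, 0.3, 0], [0.95, 0, 1, 0.3, 0]])

```text
t: 21.2
position: [0.4588, 0.0222, 0.1762]
ee_rot: [1.0, 0.024, 0.002, -0.001]
wrist_force: [0.2, -0.3, -1.1]
opening: 0.0786
```

```bash
python3 look.py l16 407,190 350,145; python3 - <<'E'
from h import *
Sd=camera('side');T=camera('top')
print(fit([(T,(407,180)),(Sd,(346,144))],(.535,-.252,.04),62)[:2],fit([(Sd,(346,144))],(.535,-.252,.04),62)[:2])
# tray from initial images
for p,f in ((T,'top0'),(Sd,'side0')): p['color']=cv2.imread(f'pics/{f}.png')
PT=[box(-.085,.085,-.075,.075,0,.022)]
D=[]
for p,c in ((T,(302,171)),(Sd,(271,196))):
    w=(int(c[0])-60,int(c[1])-60,int(c[0])+60,int(c[1])+60);m=mask(p,c,w,105);m=cv2.morphologyEx(m,cv2.MORPH_CLOSE,np.ones((25,25),np.uint8));D.append((p,w,m))
for d in (D,D[:1],D[1:]):
  f=lambda v:sum(1-(lambda k:(k&m).sum()/(k|m).sum())(render(p,np.array([v[0]/100,v[1]/100,v[2]/10]),PT,w)) for p,w,m in d)
  best=min((minimize(f,[58.7,-1.4,a],method='Nelder-Mead',options=dict(initial_simplex=np.array([58.7,-1.4,a])+np.array([[0,0,0],[1,0,0],[0,1,0],[0,0,1]]))) for a in(-1,0,1)),key=lambda r:r.fun)
  print('tray',best.x/[100,100,10],best.fun)
E
```

```text
21.3 [0.4582 0.0176 0.1746] [-0.5  0.  -0.2] 0.0816400503684871
(array([ 0.53418458, -0.25250379,  0.05420586]), np.float64(0.1306930149982659)) (array([ 0.53341241, -0.25084694,  0.04857546]), np.float64(0.133711085059268))
tray [ 0.5873936  -0.01775255  0.05889465] 0.05867989314150368
tray [ 0.58884191 -0.01706449  0.06273385] 0.02689865443733308
tray [ 0.58584234 -0.01779628  0.06132483] 0.010284752745260195
```

View pics/l16.png

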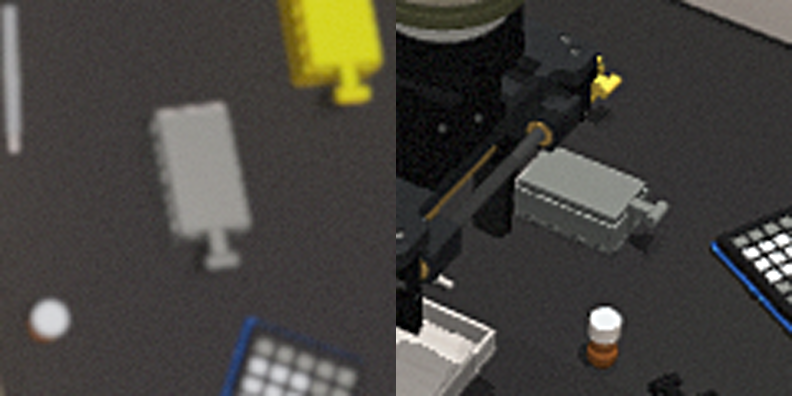

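arm_command(rows=[[1, 0.2, -1, 0, 0], [1, 0.2, -1, 0, 0], [1, 0.2, -1, 0, 0], [1, 0.2, -1, 0, 0], [1, 0.2, -1, 0, 0], [1, 0.2, -1, 0, 0]])

```text
t: 22.0
position: [0.487, -0.133, 0.1736]
ee_rot: [1.0, 0.021, -0.0, -0.0]
wrist_force: [0.2, 0.8, 1.5]
opening: 0.087
```

arm_command(rows=[[1, 0.3, -0.8, -0.3, 0], [1, 0.3, -0.8, -0.3, 0], [1, 0.3, -0.8, -0.3, 0], [1, 0.3, -0.8, -0.3, 0], [1, 0.3, -0.8, -0.3, 0], [1, 0.3, -0.8, -0.3, 0]])

```text
t: 22.6
position: [0.5328, -0.2511, 0.1296]
ee_rot: [1.0, 0.022, 0.0, -0.0]
wrist_force: [-0.0, 0.5, 0.5]
opening: 0.0872
```

arm_command(rows=[[1, 0.007, -0.01, -0.3, 0], [1, 0.007, -0.01, -0.5, 0], [1, 0.007, -0.01, -0.65, 0], [1, 0.007, -0.01, -0.8, 0], [1, 0.007, -0.01, -0.9, 0], [1, 0.007, -0.01, -0.97, 0], [1, 0.007, -0.01, -0.97, 0]])

```text
t: 23.3
position: [0.5331, -0.2538, -0.017]
ee_rot: [1.0, 0.021, -0.0, -0.0]
wrist_force: [-0.5, 0.1, 0.3]
opening: 0.0868
```

arm_command(rows=[[0.4, 0, 0, 0, 0], [0.4, 0, 0, 0, 0], [0.4, 0, 0, 0, 0], [0.4, 0, 0, 0, 0], [0.4, 0, 0, 0, 0], [0.4, 0, 0, 0, 0]], squeeze=30)

```text
t: 23.9
position: [0.5339, -0.2535, -0.016]
ee_rot: [1.0, 0.021, 0.0, -0.0]
wrist_force: [-1.2, 3.7, 4.5]
opening: 0.0515
```

Gripped at 51.5 mm. I'll lift gently and look.

arm_command(rows=[[0.4, 0, 0, 0.03, 0], [0.4, 0, 0, 0.08, 0], [0.4, 0, 0, 0.16, 0], [0.4, 0, 0, 0.28, 0], [0.4, 0, 0, 0.4, 0], [0.4, 0, 0, 0.5, 0], [0.4, 0, 0, 0.5, 0]])

```text
t: 24.6
position: [0.5349, -0.2553, 0.0614]
ee_rot: [1.0, 0.021, 0.002, 0.001]
wrist_force: [1.1, -0.1, -3.2]
opening: 0.0521
```

```bash
python3 look.py l17 407,190 350,125
```

```text
24.7 [ 0.5333 -0.2547  0.0586] [ 0.3  0.6 -4.1] 0.05125547096639073
```

View pics/l17.png

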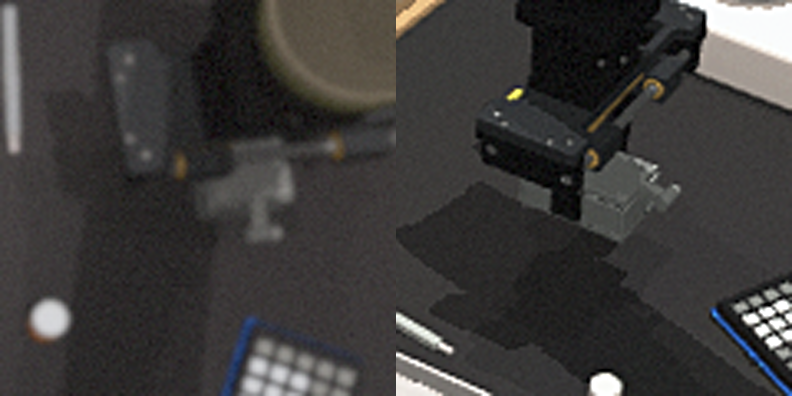

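arm_command(rows=[[0.4, 0.1, 0.2, 0, 0], [0.4, 0.15, 0.4, 0, 0], [0.4, 0.2, 0.6, 0, 0], [0.4, 0.2, 0.8, 0, 0], [0.4, 0.2, 0.8, 0, 0], [0.4, 0.2, 0.8, 0, 0]])

```text
t: 25.3
position: [0.5628, -0.1337, 0.0576]
ee_rot: [1.0, 0.022, -0.001, -0.0]
wrist_force: [0.0, -0.2, -3.9]
opening: 0.052
```

arm_command(rows=[[0.4, 0.1, 0.2, 0, 0], [0.4, 0.15, 0.4, 0, 0], [0.4, 0.2, 0.6, 0, 0], [0.4, 0.2, 0.78, 0, 0], [0.4, 0.2, 0.78, 0, 0], [0.4, 0.2, 0.78, 0, 0]])

```text
t: 25.9
position: [0.5931, -0.0183, 0.0579]
ee_rot: [1.0, 0.021, -0.001, 0.0]
wrist_force: [-0.8, 0.1, -3.5]
opening: 0.0515
```

```bash
python3 look.py l18 302,180 270,180
```

```text
26.0 [ 0.5932 -0.0198  0.0581] [-0.6 -0.1 -4.3] 0.05132306367487739
```

View pics/l18.png

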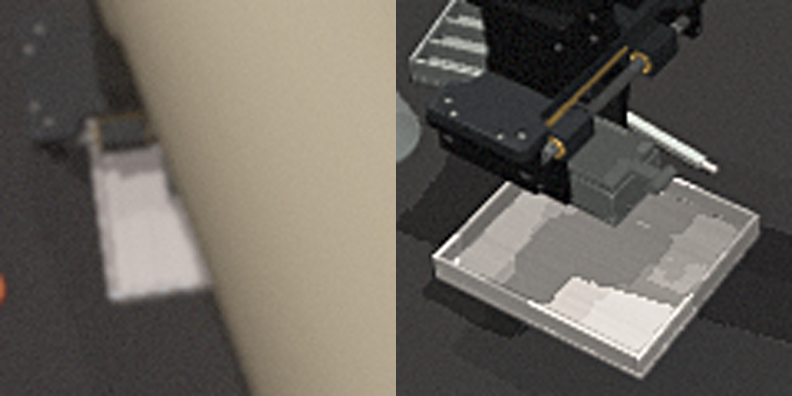

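arm_command(rows=[[0.4, 0, 0, -0.1, 0], [0.4, 0, 0, -0.2, 0], [0.4, 0, 0, -0.3, 0], [0.4, 0, 0, -0.36, 0], [0.4, 0, 0, -0.4, 0], [0.4, 0, 0, -0.43, 0], [0.4, 0, 0, -0.44, 0], [0.4, 0, 0, -0.44, 0]])

```text
t: 26.8
position: [0.5936, -0.0174, -0.0073]
ee_rot: [1.0, 0.021, 0.0, 0.0]
wrist_force: [-0.6, 0.9, -4.0]
opening: 0.0515
```

arm_command(rows=[[0.4, 0, 0, -0.01, 0], [0.4, 0, 0, -0.02, 0], [0.4, 0, 0, -0.02, 0], [0.4, 0, 0, -0.02, 0]])

```text
t: 27.2
position: [0.5935, -0.0175, -0.0103]
ee_rot: [1.0, 0.021, 0.0, 0.0]
wrist_force: [0.2, 0.5, -4.3]
opening: 0.0518
```

arm_command(rows=[[0.4, 0, 0, -0.007, 0], [0.4, 0, 0, -0.014, 0], [0.4, 0, 0, -0.014, 0], [0.4, 0, 0, -0.014, 0]])

```text
t: 27.6
position: [0.5936, -0.0175, -0.012]
ee_rot: [1.0, 0.021, 0.0, 0.0]
wrist_force: [-3.0, -0.7, 5.2]
opening: 0.0518
```

Touched down on the tray floor. Now I'll release and raise.

arm_command(rows=[[0.85, 0, 0, 0, 0], [0.85, 0, 0, 0, 0], [0.85, 0, 0, 0, 0], [0.85, 0, 0, 0, 0], [0.85, 0, 0, 0.2, 0], [0.85, 0, 0, 0.5, 0], [0.85, 0, 0, 0.8, 0], [0.85, 0, 0, 1, 0]])

```text
t: 28.4
position: [0.5944, -0.0172, 0.1409]
ee_rot: [1.0, 0.021, 0.002, 0.0]
wrist_force: [0.9, 0.2, -0.3]
opening: 0.0739
```

arm_command(rows=[[0.85, -0.5, -1, 0.2, 0], [0.85, -0.5, -1, 0.2, 0], [0.85, -0.5, -1, 0.2, 0], [0.85, -0.5, -1, 0.2, 0], [0.85, -0.5, -1, 0.2, 0]])

```text
t: 28.9
position: [0.5172, -0.1717, 0.1681]
ee_rot: [1.0, 0.018, 0.0, 0.001]
wrist_force: [-0.2, 0.1, -0.4]
opening: 0.0742
```

arm_command(rows=[[0.85, -0.5, -1, 0, 0], [0.85, -0.5, -1, 0, 0], [0.85, -0.5, -1, 0, 0], [0.85, -0.5, -1, 0, 0], [0.85, -0.5, -1, 0, 0], [0.85, -0.5, -1, 0, 0]])

```text
t: 29.5
position: [0.4443, -0.3162, 0.1673]
ee_rot: [1.0, 0.021, 0.0, -0.0]
wrist_force: [0.1, 0.5, 0.5]
opening: 0.074
```

```bash
python3 look.py l19 302,180 270,190; python3 - <<'E'
from h import *
Sd=camera('side');T=camera('top')
cv2.imwrite('pics/l19t.png',T['color'][100:260,120:480])
print(fit([(T,(174,187)),(Sd,(182,286))],(.577,.276,.08),62)[:2])
print(env.get_state()['t'])
E
```

```text
29.6 [ 0.4448 -0.3155  0.1675] [ 1.  -0.5 -0.1] 0.0740450385715046
(array([0.57517087, 0.27615337, 0.0705526 ]), np.float64(0.10591018402236946))
29.7
```

View pics/l19.png

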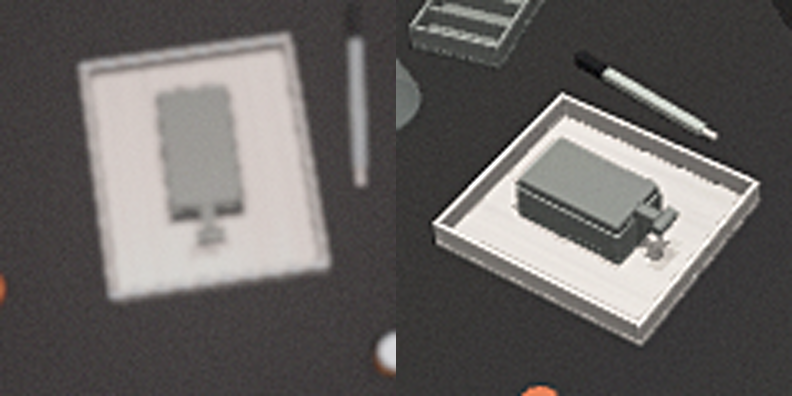

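View pics/l19t.png

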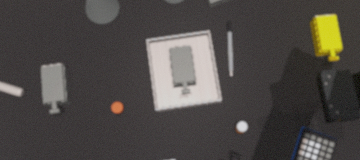

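The stiff case lies flat and shut inside the tray. The good case is shut within about 2 mm of its start, and the arm is clear of both.

```bash
python3 -c "
from rig import env
print(env.job_done())"
```

```text
the job is handed in; nothing more can be done
None
```

The stiff case is shut and lying flat in the tray, and the good case is shut where it stood. I handed the job in at about 30 s; no verdict was reported.

**What I did:** I lifted the left lid to about 0.7 rad and it dropped shut when let go, so that case is good. The right lid, lifted the same way, stayed up, so that case is stiff. I pressed it shut with closed fingertips (about 17 N), gripped its base, and lowered it until it touched the tray floor before releasing.

**Last checks:**
- **Stiff case:** it sits near the middle of the tray. The pictures show it level with its lid shut.
- **Good case:** it is shut, and the fit puts it within about 2 mm of its starting place.
- **Arm:** it is well clear of both cases.

**What failed or disagreed:**
- **First grasp:** my first attempt on the left tab closed on nothing, but that case did not move. The reported tool height reads about 24.5 mm too low, which I found by touching the bench and then allowed for.
- **Cameras:** the two cameras disagreed by 3 to 6 mm on the case positions.

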